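# Roll down a laminate facing strip on a tool board

## Task

The white laminate strip on the plywood tool board is stuck at one end only and its other end still stands proud. Take the laminate roller by its handle and, starting on the stuck end, roll it along the middle of the strip to the free end with firm, steady downward pressure all the way, so that the strip lies flat; press with the roller's wheel only, not with the gripper. Then lay the roller back on the bench beside the board, wheel and handle down as you found it, and leave the other things alone.

Things in the scene. Friction and masses are not known exactly. Their poses are not given: they have to be found in the camera images.
- board: plywood tool board, 320 (its x) x 190 (its y) x 18 mm high, fixed flat on the bench by two toggle clamps on its -y long edge (up to 58 mm high, none of it within 73 mm of the board's centre line). Origin: centre of the underside, z up. The strip lies along its x on the centre line
- strip_stuck_end (a point): middle of the strip's stuck edge, on its top face (21 mm above the bench). x runs along the strip to the free end, y across it, z up out of its face (tilted with the strip while that stands proud). The strip is a stiff white laminate sheet 240 (x) x 80 (y) x 3 mm; it turns about its stuck edge only
- strip_free_end (a point): middle of the strip's free edge, on its top face; same axes. 8 to 12 mm higher than the stuck end at first, level with it when rolled down
- strip (a joint): angle of the strip to the board, rad: 0 lies flat, about 0.035 to 0.05 at the start. The glue resists: the strip starts to go down only where force x distance from the stuck edge exceeds about 0.8 N m (10 N at 80 mm, 3.5 N at the free end), and it stays where it is pressed
- roller_grip (a point): grasp point of the laminate roller: mid-thickness of its flat-sided beech handle (28 mm wide in y, 30 high, 130 long), 36 mm behind the handle's front end; 30 mm above the bench as it lies. Axes: x from handle to wheel, y along the axle, z up as it lies. The roller weighs about 0.4 kg. Its handle slopes down 8 degrees to the butt, on which it rests on the bench
- wheel_center (a point): centre of the roller's wheel (20 mm above the bench as it lies), 72 mm ahead (x) of roller_grip and 10 mm below it (z); same axes as roller_grip. To keep the handle's butt off a flat face while rolling, tip the roller 10 to 40 degrees wheel-end down from how it lies
- roller_axle: the roller's steel axle with its black rubber wheel, 40 mm diameter x 76 mm wide, held from the +y end by a bent 8 mm rod that reaches 51 mm to the side of the centre. Origin at the wheel's centre, same axes as roller_grip. The rubber is soft: it gives about 1 mm for 4 N, at most 5 mm
- roller_wheel (a joint): how far the wheel has turned on its axle, rad, 0 at the start; it turns freely, 1 rad for each 20 mm rolled, positive when it rolls towards the roller's +x
- spanner: bystander, leave alone: open-ended steel spanner, 190 long, lying flat on the bench beside the board. Origin: centre of the underside
- tin: bystander, leave alone: closed round tin, 72 across, 85 high, beside the board's clamped edge. Origin: centre of the underside
- sanding_block: bystander, leave alone: cork sanding block 112 x 60 x 37 near the board. Origin: centre of the underside
- socket: bystander, leave alone: small steel socket, 27 across, 36 high, upright on the bench. Origin: centre of the underside
- tape_measure: bystander, leave alone: tape measure, 68 x 40 x 62 high, standing on the bench beyond the roller. Origin: centre of the underside
- screwdriver: bystander, leave alone: screwdriver, 200 long, lying on the bench outside the roller. Origin: centre of the underside
Things that resemble listed ones, but are neither listed nor needed, are in the scene too. What is shaped like the part that bears roller_grip but purple, turquoise or yellow is not meant.

How it is judged (in metres and radians):
On the way, in this order (a step that is already met when the one before it is completed fails the run):
1. the wheel bears on the stuck end of the strip (over 5 N) while the other end still stands proud (contact force between roller_axle and board above 5 N and x of wheel_center in the frame of strip_stuck_end between 0 and 0.05 m and y of wheel_center in the frame of strip_stuck_end between -0.016 and 0.016 m and angle between the y axis of wheel_center and the y axis of strip_stuck_end, either way round below 0.25 rad and value of joint strip above 0.012 rad), for 0.1 s.
2. the wheel rolls on, still pressing over 5 N, a third of the way (contact force between roller_axle and board above 5 N and x of wheel_center in the frame of strip_stuck_end between 0.055 and 0.09 m and y of wheel_center in the frame of strip_stuck_end between -0.016 and 0.016 m and angle between the y axis of wheel_center and the y axis of strip_stuck_end, either way round below 0.25 rad), for 0.1 s.
3. the wheel rolls on, still pressing over 5 N, half of the way (contact force between roller_axle and board above 5 N and x of wheel_center in the frame of strip_stuck_end between 0.1 and 0.135 m and y of wheel_center in the frame of strip_stuck_end between -0.016 and 0.016 m and angle between the y axis of wheel_center and the y axis of strip_stuck_end, either way round below 0.25 rad), for 0.1 s.
4. the wheel rolls on, still pressing over 5 N, two thirds of the way (contact force between roller_axle and board above 5 N and x of wheel_center in the frame of strip_stuck_end between 0.145 and 0.18 m and y of wheel_center in the frame of strip_stuck_end between -0.016 and 0.016 m and angle between the y axis of wheel_center and the y axis of strip_stuck_end, either way round below 0.25 rad), for 0.1 s.
5. the wheel presses over 5 N on the last 50 mm, at the free end, having rolled there (over 5 rad of turn), not been dabbed or dragged (contact force between roller_axle and board above 5 N and x of wheel_center in the frame of strip_stuck_end between 0.19 and 0.245 m and y of wheel_center in the frame of strip_stuck_end between -0.016 and 0.016 m and angle between the y axis of wheel_center and the y axis of strip_stuck_end, either way round below 0.25 rad and (value of joint roller_wheel above 5 rad or value of joint roller_wheel below -5 rad)), for 0.1 s.
At the end, for the whole second after the job is handed in: the strip lies flat (its free end within about 2.5 mm of the board); the roller lies still on the bench, wheel centre below 28 mm and grip point below 45 mm, its wheel clear of the board (value of joint strip below 0.01 rad and height (world z) of wheel_center below 0.028 m and height (world z) of roller_grip below 0.045 m and contact force between roller_axle and board below 0.3 N and linear speed of roller_axle below 0.03 m/s); the robot touches nothing.
It fails at once if the gripper or arm presses on the board or strip (over 8 N) (contact force between any of the fingers, the arm and board above 8 N).
It fails at once if the wheel is forced down on the board or strip with over 60 N (contact force between roller_axle and board above 60 N).
It fails at once if another thing on the bench is shifted by more than 40 mm (distance of any of spanner, tin, sanding_block, socket, tape_measure, screwdriver from where it was at the start of the episode above 0.04 m).
It also fails if it takes over 64 s, if anything falls off the work surface, if the arm or the gripper's body presses on something with over 40 N, if the wrist force passes 120 N, or if a joint passes its speed limit or range.

## Robot

A 6-joint arm with a two-finger parallel gripper is mounted at the origin on the work surface. World frame = base frame: x ahead of the robot, y to its left, z up, the work surface at z = 0. Lengths are in mm, angles in degrees, forces in N, time in s.
With the tool pointing down it reaches from about 325 to 775 mm from the base axis. Payload 5.5 kg.
Tool frame: the origin (TCP) lies between the finger pads; the fingertips stand 11 mm ahead of it and the grasp point (between the pads) lies 8 mm behind it; z points along the fingers, x is the direction in which the jaws open and shut, and the axes are right-handed (so a half turn about z gives the same grasp; the last joint's range is limited). The gripper opens to 85 mm and grips with 20 to 120 N. Pads are 22 mm wide; open, the fingers measure 114 mm over their backs; the gripper's body (76 mm by 85 mm) begins 54 mm behind the grasp point. The pads swing forward as they close: fully open they stand 13 mm farther back than shut.
Start: joints at [-76.415, 5.22, 70.514, -0, 104.267, -3.249], TCP at [173.754, -574.305, 242.275] pointing down, gripper open.
Joint ranges: [-164.24, 164.24], [-49.07, 125.15], [9.68, 141.18], [-86.29, 266.29], [3.28, 154.24], [-151.56, 151.56]. Speed limits (degrees/s): [147.25, 147.25, 172.46, 180, 180, 180].

## Interface

Orientations are given as [roll, pitch, yaw] about the fixed x, y, z axes, in that order (R = Rz(yaw) Ry(pitch) Rx(roll)).
In Python, from workcell import ctrl gives the robot as it stands.
- The arm moves only by the shell command python3 -m inch 'ROWS' [FORCE]. ROWS is JSON, a list of rows, each an object with "jaw": the closure, from 0 (fully open) to 1 (shut); "travel": the shift along the tool's x, y, z in units of 25 mm (1.0 is 25 mm), a list of three; "spin": the turn about the tool's z in units of 5 degrees (1.0 is 5 degrees). In form: [{"jaw": jaw, "travel": [x, y, z], "spin": spin}, ...]. A call has exactly 10 rows; each row is the pose to reach, as a shift and turn from the pose commanded when the call began, along the tool's axes at that moment; what a row does not reach only later rows make up. A row lasts 1/12 s, in which the tool goes at most 41.7 mm and 7.16 degrees, less where a joint would pass 70% of its speed; a pose out of reach is approached as far as the arm can. A call with a gripper value outside its range is refused whole. The fingers move at their own pace and stop on an object; FORCE is the grip in N (left out, the last holds). Time passes only in rows, so rows that repeat a pose let the fingers close, or fill a call up. It gives the time, the measured TCP pose, the force and the opening at its end, in the units of the state.
- ctrl.read_state(): the state, without advancing time (a new reading comes with each control period).
- ctrl.get_image(name): name is "scene" or "side" or "wrist"; returns the picture (420x560x3 uint8, blue, green, red); there is no depth.
- ctrl.camera_params(name): a dict with "mtx" (3x3 intrinsics, pixels), "distortion" ([k1, k2, p1, p2, k3] as OpenCV has them; the pictures are not rectified), "rvec" (rotation vector, rad) and "tvec" (3), from world to camera coordinates, as OpenCV has them; the wrist camera has in their place "T_tool_cam" (4x4, takes a point from camera to tool coordinates, whose origin is the TCP and whose axes are the tool frame's). Camera axes: x right, y down, z forward; pixel columns grow to the right and rows downward; lengths in mm; the calibration is good to about 2 mm. A picture is of the moment at which its call begins: read the wrist's pose just before it. camera_params takes no time and is no camera call.
- ctrl.sign_off(): hands the job in, once; it reports no verdict.
The state is a dict: "time_s": time; "joints": joint angles; "joint_vel": joint speeds; "joint_efforts": joint torques, N m; "tool_pos": TCP position; "tcp_rot": TCP orientation; "wrist_force": force on the tool from outside, world axes, zero at the start; "moment": the same for the moment, N m; "width": opening from 0.0 (shut) to 1.0 (fully open).
Only numpy, scipy, OpenCV 4.12 (cv2) and the standard library are available. Lean on these libraries where they do the work, as an engineer would, in place of code of your own. Each camera call takes 0.05 s, during which the arm holds its last target.

## Working session

There is one attempt and no reset: what is moved stays moved. The work goes in short steps, Python scripts to look and compute and a shell command to move; the robot and the scene stay as the last step left them, time stands still between calls to the robot, and variables do not carry over. Pictures are saved under pics/ and viewed, and the job is handed in when it is done.

```bash
ls; mkdir -p pics
python3 - <<'E'
from workcell import ctrl
import cv2
print(ctrl.read_state())
for n in ("scene","side","wrist"):
    p=ctrl.camera_params(n); print(n,p)
    cv2.imwrite(f"pics/{n}0.png",ctrl.get_image(n))
E
```

```text
pics
{'time_s': 0.0, 'joints': array([-7.64155169e+01,  5.26363358e+00,  7.05843605e+01,  6.74323025e-04,
        1.04267589e+02, -3.24891587e+00]), 'joint_vel': array([-0.00197037,  0.03929089,  0.01261722, -0.01807371,  0.0203546 ,
        0.03676086]), 'joint_efforts': array([-1.90708226e-03, -4.58734453e+01, -4.18027925e+01, -2.54669094e-04,
        1.15791653e-02, -8.92236471e-06]), 'tool_pos': array([ 173.68811778, -574.02084229,  241.12092189]), 'tcp_rot': array([-1.79992797e+02,  1.15359935e-01, -7.31664283e+01]), 'wrist_force': array([ 0.48212007, -0.33854464,  0.03731311]), 'moment': array([ 0.04554575,  0.03575357, -0.011158  ]), 'width': 0.9978896975188528}
scene {'mtx': array([[410.65326822,   0.        , 281.20507514],
       [  0.        , 410.65326822, 202.22815266],
       [  0.        ,   0.        ,   1.        ]]), 'distortion': array([-0.12388489,  0.        ,  0.        ,  0.        ,  0.        ]), 'rvec': array([ 2.27634827,  1.06140594, -0.38282566]), 'tvec': array([-284.93721576, -300.95770703, 1469.78940921])}
side {'mtx': array([[465.90407754,   0.        
[... 239 characters left out ...]
.92462266,  1.077448  ]), 'tvec': array([ 489.28057909,   99.84296182, 1215.95450729])}
wrist {'mtx': array([[321.63443888,   0.        , 275.76185755],
       [  0.        , 321.63443888, 208.87645309],
       [  0.        ,   0.        ,   1.        ]]), 'distortion': array([-0.03195416,  0.        ,  0.        ,  0.        ,  0.        ]), 'T_tool_cam': array([[ 9.99999881e-01,  1.52839230e-04, -4.63895594e-04,
        -8.45140313e-01],
       [-3.30335130e-07,  9.49990039e-01,  3.12280205e-01,
        -8.07822972e+01],
       [ 4.88424859e-04, -3.12280167e-01,  9.49989925e-01,
        -1.31074623e+02],
       [ 0.00000000e+00,  0.00000000e+00,  0.00000000e+00,
         1.00000000e+00]])}
```

View pics/scene0.png

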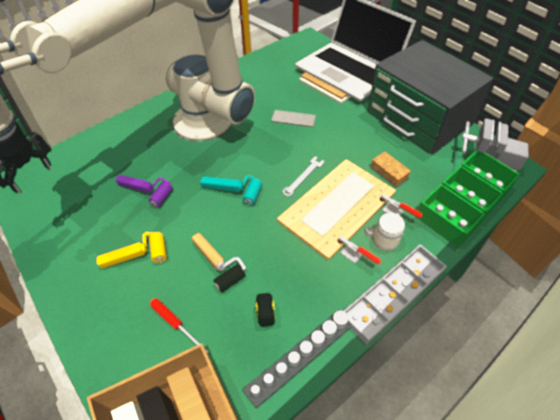

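View pics/side0.png

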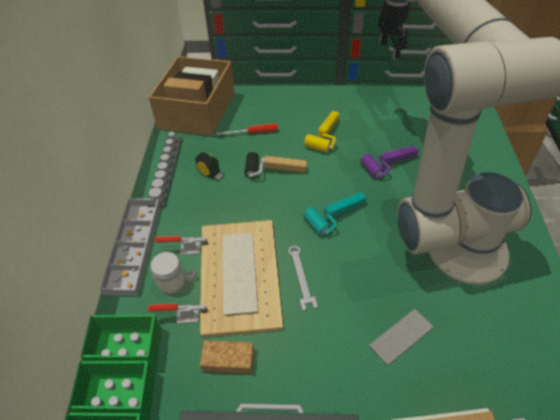

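View pics/wrist0.png

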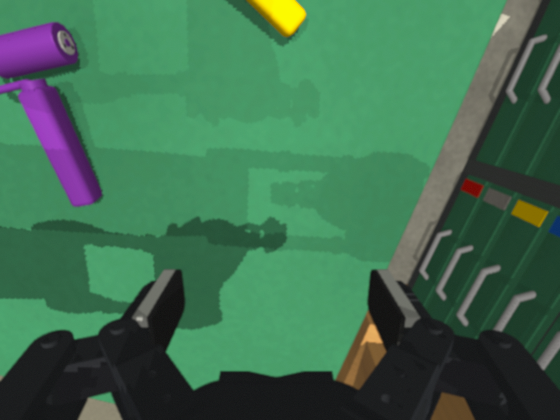

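The purple (145,188), turquoise (232,186) and yellow (130,252) rollers could each be mistaken for it. The beech one with the black wheel at scene pixel (215,262) fits the description, so I'll check it in close crops.

```bash
cat > h.py <<'E'
import numpy as np, cv2
from scipy.spatial.transform import Rotation as R
from workcell import ctrl
def cam(n, st=None):
    p=ctrl.camera_params(n)
    K=p["mtx"];d=p["distortion"]
    if n=="wrist":
        st=st or ctrl.read_state()
        T=np.eye(4);T[:3,:3]=R.from_euler("xyz",st["tcp_rot"],degrees=True).as_matrix();T[:3,3]=st["tool_pos"]
        T=T@p["T_tool_cam"]; M=np.linalg.inv(T)
        rv=cv2.Rodrigues(M[:3,:3].copy())[0]; tv=M[:3,3].copy()
    else: rv=np.array(p["rvec"],float);tv=np.array(p["tvec"],float)
    return K,d,rv,tv
def ray(c,uv):
    K,d,rv,tv=c
    q=cv2.undistortPoints(np.array(uv,float).reshape(-1,1,2),K,d).reshape(-1,2)
    Rm=cv2.Rodrigues(rv)[0]
    D=np.c_[q,np.ones(len(q))]@Rm
    return -Rm.T@np.ravel(tv), D/np.linalg.norm(D,axis=1)[:,None]
def onz(c,uv,z):
    o,D=ray(c,uv); return o+D*((z-o[2])/D[:,2])[:,None]
def tri(c1,u1,c2,u2):
    o1,d1=ray(c1,[u1]);o2,d2=ray(c2,[u2]);d1=d1[0];d2=d2[0]
    s=np.linalg.lstsq(np.c_[d1,-d2],o2-o1,rcond=None)[0]
    a=o1+s[0]*d1;b=o2+s[1]*d2
    return (a+b)/2,np.linalg.norm(a-b)
def proj(c,P):
    K,d,rv,tv=c
    return cv2.projectPoints(np.array(P,float).reshape(-1,1,3),rv,tv,K,d)[0].reshape(-1,2)
E
python3 - <<'E'
import cv2
from h import *
def crop(n,x0,y0,x1,y1,s,out):
    im=cv2.imread(f"pics/{n}0.png")[y0:y1,x0:x1]
    cv2.imwrite(out,cv2.resize(im,None,fx=s,fy=s,interpolation=cv2.INTER_CUBIC))
crop("scene",180,220,280,300,6,"pics/c1.png")
crop("scene",260,150,420,270,5,"pics/c2.png")
crop("side",230,130,330,205,6,"pics/c3.png")
crop("side",185,210,305,340,4.5,"pics/c4.png")
E
```

```text
(no output)
```

View pics/c1.png

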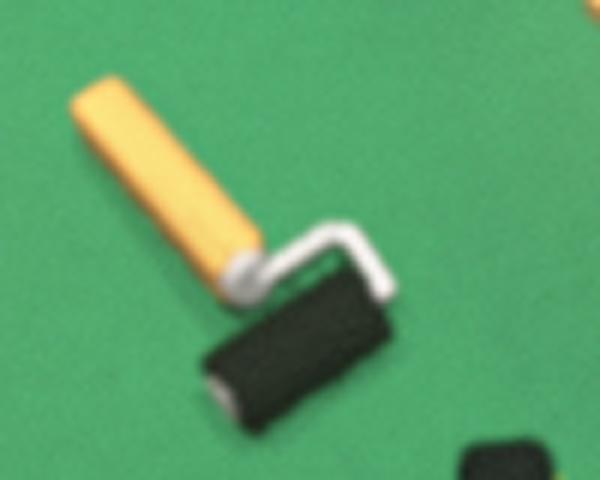

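View pics/c2.png

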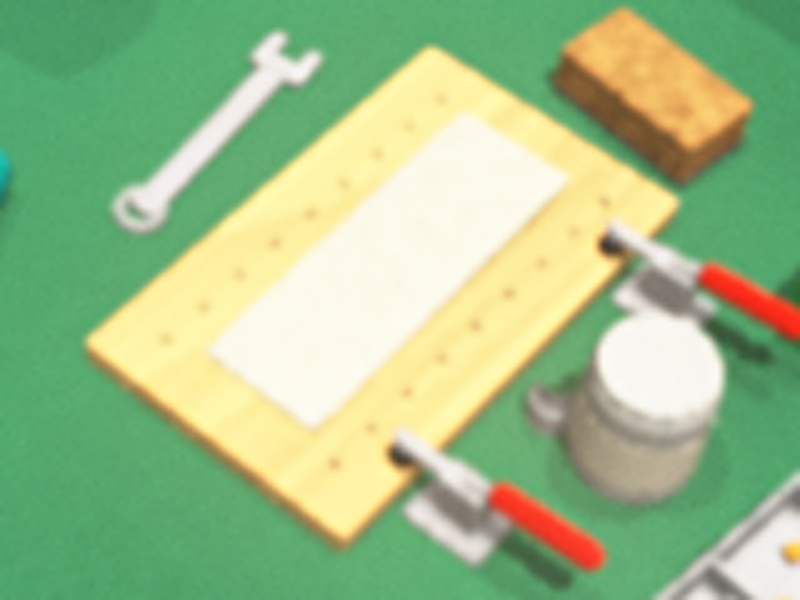

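View pics/c3.png

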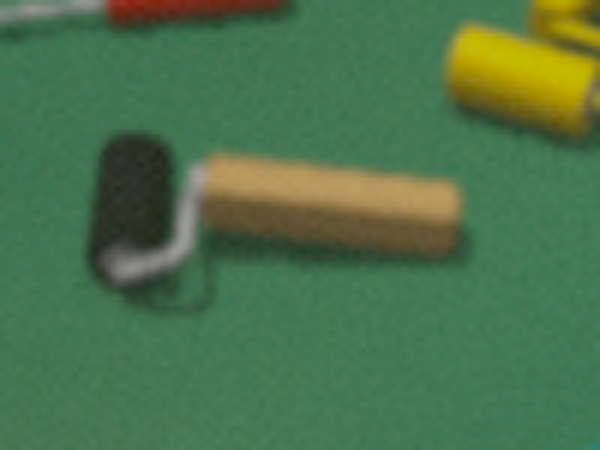

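View pics/c4.png

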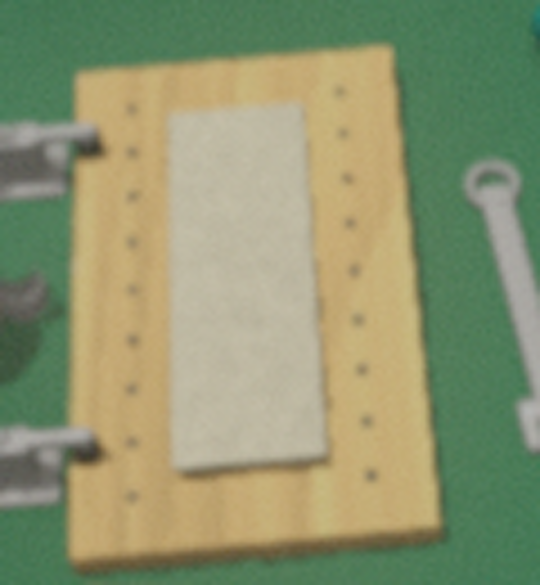

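Run:
```python
from h import *
np.set_printoptions(precision=1,suppress=True)
a=cam("scene");b=cam("side")
S=lambda p:(p[0]/5+260-.4,p[1]/5+150-.4)
D=lambda p:(p[0]/4.5+185-.4,p[1]/4.5+210-.4)
for nm,p,q in [("strip sand/far",(465,112),(327,458)),("strip sand/clamp",(570,177),(176,470)),("strip oth/clamp",(315,430),(170,112)),("strip oth/far",(208,350),(303,103)),
 ("b sand far",(432,45),(441,530)),("b sand clamp",(680,203),(70,558)),("b oth clamp",(342,545),(76,72)),("b oth far",(85,342),(393,47))]:
    P,e=tri(a,S(p),b,D(q)); print(nm,P,e,"z18:",onz(a,[S(p)],18)[0][:2],onz(b,[D(q)],18)[0][:2])
S=lambda p:(p[0]/6+180-.4,p[1]/6+220-.4)
D=lambda p:(p[0]/6+230-.4,p[1]/6+130-.4)
for nm,p,q in [("butt top L",(112,75),(460,190)),("butt top R",(72,105),(455,210)),("rod outer corner",(342,225),(185,248)),("axle rod end",(388,293),(118,268))]:
    P,e=tri(a,S(p),b,D(q)); print(nm,P,e)
```

```text
strip sand/far [546.4 201.7  28.1] 2.473930714935135 z18: [541.9 209.8] [546.3 195.6]
strip sand/clamp [624.5 210.8  29.2] 3.507780396034909 z18: [620.8 220.1] [624.9 204.1]
strip oth/clamp [654.1 -28.2  21.7] 4.096070246288473 z18: [654.4 -25.5] [653.1 -32.2]
strip oth/far [575.3 -36.4  21. ] 3.2523846309631046 z18: [575.4 -34.4] [574.3 -39.8]
b sand far [486.3 236.1  17.4] 1.6079118648311796 z18: [487.5 235.8] [485.6 235.9]
b sand clamp [676.1 255.9  17.2] 3.948738474415552 z18: [678.2 256.1] [674.1 255.4]
b oth clamp [715.2 -63.9  15.1] 1.819846854802101 z18: [717.1 -64.9] [713.6 -62. ]
b oth far [523.7 -83.8  16.4] 2.569576751726985 z18: [526.  -84.2] [522.5 -83.3]
butt top L [ 431.6 -289.2   39.5] 10.185150727624288
butt top R [ 427.2 -305.    17.3] 5.618806054003424
rod outer corner [ 564.4 -253.4   36.2] 4.7484955693485045
axle rod end [ 598.  -254.2   22.1] 3.451336887955871
```

The free end is at the sanding-block end: the triangulated heights are z≈29 there and z≈21 at the other end. The crop confirms the roller has a beech handle and a black wheel. Next I'll hover over it with the jaws across the handle.

```bash
python3 -m inch '[{"jaw":0,"travel":[-0.6,-1.4,0],"spin":0.6},{"jaw":0,"travel":[-1.3,-3.3,0.1],"spin":1.5},{"jaw":0,"travel":[-2,-5,0.2],"spin":2.5},{"jaw":0,"travel":[-2.6,-6.6,0.4],"spin":3.5},{"jaw":0,"travel":[-3.2,-8.2,0.6],"spin":4},{"jaw":0,"travel":[-3.8,-9.8,0.8],"spin":4},{"jaw":0,"travel":[-4.4,-11.4,0.8],"spin":4},{"jaw":0,"travel":[-5,-13,0.8],"spin":4},{"jaw":0,"travel":[-5.6,-14.6,0.8],"spin":4},{"jaw":0,"travel":[-6.2,-16,0.8],"spin":4}]' 20
python3 - <<'E'
from h import *
im=ctrl.get_image("wrist"); st=ctrl.read_state()
cv2.imwrite("pics/w1.png",im); print(st["tool_pos"],st["tcp_rot"],st["joint_vel"].round(1),st["width"])
E
```

```text
time_s: 0.98
tool_pos: [499.9, -319.1, 221.9]
tcp_rot: [180.0, 0.0, -93.2]
wrist_force: [0.8, 0.6, 0.8]
width: 1.0
[ 505.04925934 -313.49980826  221.29530604] [-179.85147769    0.26648852  -92.7828367 ] [-4.4 -1.3  1.8 -1.1  0.2 -8.9] 0.9979575423972498
```

Run:
```python
from h import *
st=ctrl.read_state(); im=ctrl.get_image("wrist")
cv2.imwrite("pics/w2.png",im); print(st["tool_pos"],st["tcp_rot"],st["joint_vel"].round(1))
np.save("w2pose.npy",np.r_[st["tool_pos"],st["tcp_rot"]])
```

```text
[ 505.04925934 -313.49980826  221.29530604] [-179.85147769    0.26648852  -92.7828367 ] [-4.4 -1.3  1.8 -1.1  0.2 -8.9]
```

View pics/w2.png

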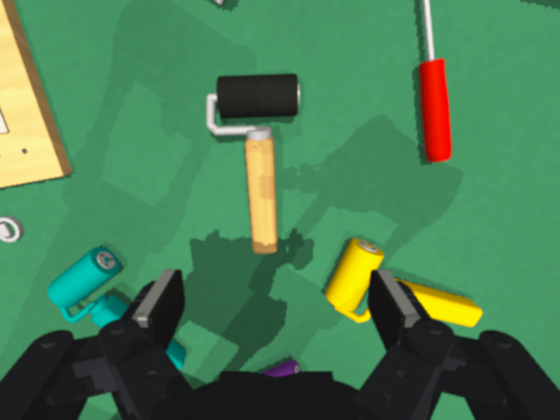

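The wrist view shows the beech roller with its wheel at about (258,96), its handle from (258,135) to (264,250), and the rod on the left, which is +y world. I'll measure it once the arm is still.

Run:
```python
from h import *
np.set_printoptions(precision=1,suppress=True)
ctrl.get_image("wrist")
st=ctrl.read_state(); im=ctrl.get_image("wrist")
cv2.imwrite("pics/w3.png",im); print(st["tool_pos"],st["tcp_rot"],st["joint_vel"],st["time_s"])
c=cam("wrist",st)
hsv=cv2.cvtColor(im,cv2.COLOR_BGR2HSV)
roi=np.zeros(im.shape[:2],np.uint8); roi[55:265,195:320]=1
h=((hsv[...,0]>8)&(hsv[...,0]<28)&(hsv[...,1]>60)&(hsv[...,2]>120)&(roi>0)).astype(np.uint8)
k=((hsv[...,2]<60)&(roi>0)).astype(np.uint8); k[130:]=0
for nm,m in (("handle",h),("wheel",k)):
    cs=max(cv2.findContours(m,0,1)[0],key=cv2.contourArea)
    r=cv2.minAreaRect(cs); b=cv2.boxPoints(r); print(nm,cv2.contourArea(cs),r); print(b)
    for z in (20,30,40,45): print(z,onz(c,b,z)[:,:2].ravel(), onz(c,[r[0]],z)[0])
```

```text
[ 500.5 -318.3  221.4] [179.9   0.1 -92.9] [-3.8 -1.2  0.8 -1.4  0.3 -1.2] 1.1333
handle 2974.5 ((255.72613525390625, 190.07077026367188), (116.93080139160156, 28.844409942626953), 86.8201675415039)
[[238.1 132.5]
 [266.9 130.9]
 [273.4 247.6]
 [244.6 249.2]]
20 [ 554.6 -281.5  554.7 -310.7  425.4 -310.4  425.  -277.6] [ 493.7 -295.2   20. ]
30 [ 555.4 -282.7  555.5 -311.   430.1 -310.8  429.7 -279. ] [ 496.3 -296.    30. ]
40 [ 556.2 -283.9  556.3 -311.3  434.7 -311.1  434.4 -280.3] [ 498.9 -296.7   40. ]
45 [ 556.6 -284.5  556.7 -311.5  437.1 -311.3  436.7 -280.9] [ 500.2 -297.1   45. ]
wheel 3186.0 ((250.60861206054688, 90.71566009521484), (42.166282653808594, 80.05598449707031), 87.70938873291016)
[[209.8  71.2]
 [289.8  68. ]
 [291.4 110.2]
 [211.5 113.4]]
20 [ 613.6 -259.2  612.4 -336.   573.6 -336.2  574.6 -256.6] [ 593.8 -297.1   20. ]
30 [ 612.6 -261.1  611.5 -335.5  573.8 -335.7  574.8 -258.5] [ 593.4 -297.8   30. ]
40 [ 611.6 -262.9  610.5 -335.1  574.  -335.3  575.  -260.5] [ 593.  -298.5   40. ]
45 [ 611.1 -263.9  610.1 -334.9  574.1 -335.1  575.1 -261.5] [ 592.9 -298.9   45. ]
```

```bash
python3 -m inch '[{"jaw":0,"travel":[0,0,1],"spin":-0.4},{"jaw":0,"travel":[0,0,2],"spin":-0.4},{"jaw":0,"travel":[0,0,3],"spin":-0.4},{"jaw":0,"travel":[0,0,3],"spin":-0.4},{"jaw":0,"travel":[0,0,3],"spin":-0.4},{"jaw":0,"travel":[0,0,3],"spin":-0.4},{"jaw":0,"travel":[0,0,3],"spin":-0.4},{"jaw":0,"travel":[0,0,3],"spin":-0.4},{"jaw":0,"travel":[0,0,3],"spin":-0.4},{"jaw":0,"travel":[0,0,3],"spin":-0.4}]'
python3 - <<'E'
from h import *
np.set_printoptions(precision=1,suppress=True)
st=ctrl.read_state(); im=ctrl.get_image("wrist")
cv2.imwrite("pics/w4.png",im); print(st["tool_pos"],st["tcp_rot"],st["joint_vel"],st["time_s"])
s2=ctrl.read_state(); print(s2["tool_pos"],s2["joint_vel"])
c=cam("wrist",st)
hsv=cv2.cvtColor(im,cv2.COLOR_BGR2HSV)
h=((hsv[...,0]>8)&(hsv[...,0]<28)&(hsv[...,1]>60)&(hsv[...,2]>120)).astype(np.uint8)
h[:, :200]=0;h[:,340:]=0
k=((hsv[...,2]<60)).astype(np.uint8); k[180:]=0; k[:,:170]=0;k[:,340:]=0
for nm,m in (("handle",h),("wheel",k)):
    cs=max(cv2.findContours(m,0,1)[0],key=cv2.contourArea)
    r=cv2.minAreaRect(cs); b=cv2.boxPoints(r); print(nm,cv2.contourArea(cs),r); print(b.ravel())
    for z in (20,30,40): print(z,onz(c,b,z)[:,:2].ravel(), onz(c,[r[0]],z)[0])
E
```

```text
time_s: 2.02
tool_pos: [499.0, -321.0, 148.4]
tcp_rot: [-179.9, -0.1, -91.2]
wrist_force: [-0.0, -0.7, -0.1]
width: 0.999
[ 499.  -321.   148.4] [-179.9   -0.1  -91.2] [ 0.1  0.3  0.3 -0.1 -0.  -0. ] 2.0167
[ 498.9 -320.9  148. ] [ 0.1  0.1  0.4 -0.1 -0.1 -0. ]
handle 4726.5 ((248.43399047851562, 209.57614135742188), (144.9877471923828, 38.11717224121094), 85.91438293457031)
[224.3 138.6 262.3 135.9 272.6 280.5 234.6 283.2]
20 [ 553.8 -280.2  555.3 -310.4  425.2 -315.6  423.  -280.5] [ 494.2 -296.7   20. ]
30 [ 554.8 -281.8  556.2 -310.9  431.1 -315.8  429.1 -282.1] [ 497.4 -297.6   30. ]
40 [ 555.8 -283.4  557.1 -311.3  437.1 -316.   435.1 -283.7] [ 500.7 -298.6   40. ]
wheel 5490.0 ((242.10501098632812, 84.2155990600586), (54.69483184814453, 104.3900146484375), 89.30972290039062)
[189.6  57.5 294.   56.2 294.6 110.9 190.2 112.2]
20 [ 613.8 -258.4  612.8 -335.8  573.8 -336.1  574.7 -255.1] [ 594.1 -296.4   20. ]
30 [ 612.4 -260.8  611.5 -335.2  574.  -335.5  574.8 -257.6] [ 593.5 -297.4   30. ]
40 [ 611.1 -263.2  610.2 -334.7  574.2 -335.   575.  -260.2] [ 593.  -298.4   40. ]
```

View pics/w4.png

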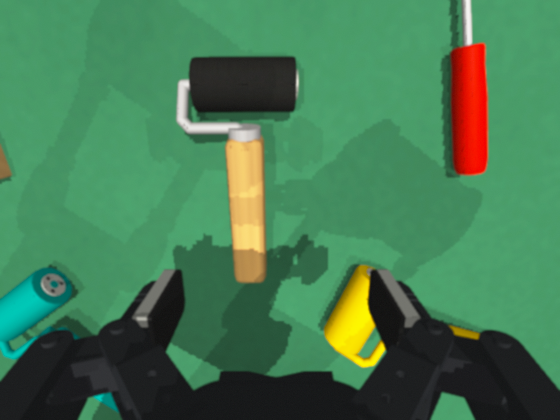

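Wheel centre is at about (593.7,-297) and the heading is about 0°, which puts the grip at (521.7,-297). I'll descend with the jaws open.

```bash
python3 -m inch '[{"jaw":0,"travel":[-0.4,-0.4,0.2],"spin":-0.2},{"jaw":0,"travel":[-0.98,-0.9,0.6],"spin":-0.2},{"jaw":0,"travel":[-0.98,-0.9,1.4],"spin":-0.2},{"jaw":0,"travel":[-0.98,-0.9,2.2],"spin":-0.2},{"jaw":0,"travel":[-0.98,-0.9,3],"spin":-0.2},{"jaw":0,"travel":[-0.98,-0.9,3.7],"spin":-0.2},{"jaw":0,"travel":[-0.98,-0.9,4.3],"spin":-0.2},{"jaw":0,"travel":[-0.98,-0.9,4.8],"spin":-0.2},{"jaw":0,"travel":[-0.98,-0.9,5],"spin":-0.2},{"jaw":0,"travel":[-0.98,-0.9,5],"spin":-0.2}]'
python3 - <<'E'
from h import *
np.set_printoptions(precision=1,suppress=True)
st=ctrl.read_state(); im=ctrl.get_image("wrist")
cv2.imwrite("pics/w5.png",im); print(st["tool_pos"],st["tcp_rot"],st["joint_vel"],st["time_s"])
E
```

```text
time_s: 2.9
tool_pos: [521.1, -295.8, 20.5]
tcp_rot: [179.9, 0.1, -90.1]
wrist_force: [-0.1, 1.0, 0.3]
width: 0.999
[ 521.1 -295.8   20.5] [179.9   0.1 -90.1] [-0.3 -1.2 -1.9 -0.1  1.1  0. ] 2.9
```

View pics/w5.png

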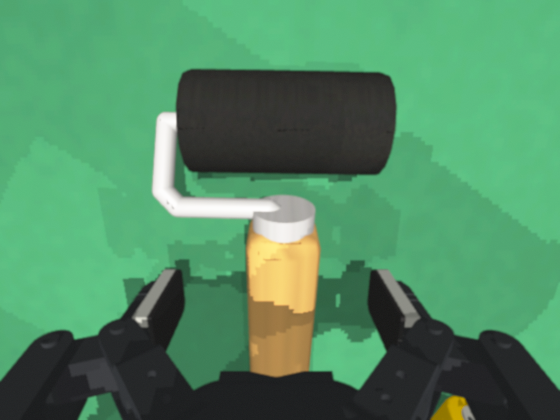

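The handle is centred between the open jaws. I'll close lightly at 20 N, then lift so gravity can tip the wheel end down.

```bash
python3 -m inch '[{"jaw":1,"travel":[0,0,0],"spin":0},{"jaw":1,"travel":[0,0,0],"spin":0},{"jaw":1,"travel":[0,0,0],"spin":0},{"jaw":1,"travel":[0,0,0],"spin":0},{"jaw":1,"travel":[0,0,0],"spin":0},{"jaw":1,"travel":[0,0,0],"spin":0},{"jaw":1,"travel":[0,0,0],"spin":0},{"jaw":1,"travel":[0,0,0],"spin":0},{"jaw":1,"travel":[0,0,0],"spin":0},{"jaw":1,"travel":[0,0,0],"spin":0}]' 20
python3 -m inch '[{"jaw":1,"travel":[0,0,-0.1],"spin":0},{"jaw":1,"travel":[0,0,-0.2],"spin":0},{"jaw":1,"travel":[0,0,-0.35],"spin":0},{"jaw":1,"travel":[0,0,-0.5],"spin":0},{"jaw":1,"travel":[0,0,-0.65],"spin":0},{"jaw":1,"travel":[0,0,-0.8],"spin":0},{"jaw":1,"travel":[0,0,-0.95],"spin":0},{"jaw":1,"travel":[0,0,-1.1],"spin":0},{"jaw":1,"travel":[0,0,-1.2],"spin":0},{"jaw":1,"travel":[0,0,-1.2],"spin":0}]'
python3 - <<'E'
from h import *
np.set_printoptions(precision=2,suppress=True)
st=ctrl.read_state(); im=ctrl.get_image("wrist")
cv2.imwrite("pics/w6.png",im); print(st)
im=ctrl.get_image("side")[120:220,200:360]
cv2.imwrite("pics/s6.png",cv2.resize(im,None,fx=4.5,fy=4.5,interpolation=2))
E
```

```text
time_s: 3.78
tool_pos: [521.9, -297.1, 22.9]
tcp_rot: [-179.9, -0.0, -90.2]
wrist_force: [0.2, -0.7, 5.0]
width: 0.323
time_s: 4.62
tool_pos: [522.0, -296.9, 53.3]
tcp_rot: [-179.9, -0.0, -90.2]
wrist_force: [0.1, -0.2, -4.1]
width: 0.32
{'time_s': 4.6167, 'joints': array([-32.88,   7.82,  86.98,   0.  ,  85.12,  57.29]), 'joint_vel': array([-0.07,  0.25,  0.53,  0.01, -0.57, -0.02]), 'joint_efforts': array([  0.  , -48.32, -42.05,   0.05,   0.05,  -0.  ]), 'tool_pos': array([ 522.02, -296.93,   53.3 ]), 'tcp_rot': array([-179.93,   -0.04,  -90.16]), 'wrist_force': array([ 0.06, -0.19, -4.07]), 'moment': array([0.03, 0.09, 0.02]), 'width': 0.3204756707505394}
```

View pics/w6.png

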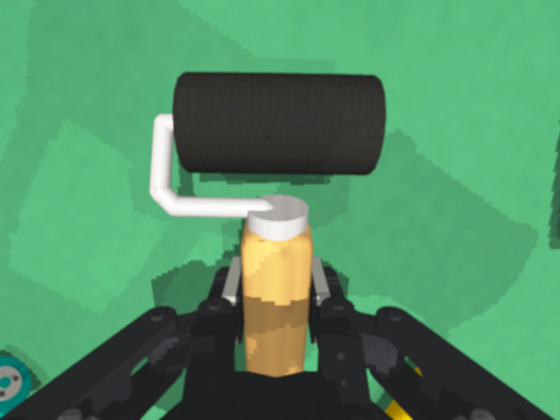

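View pics/s6.png

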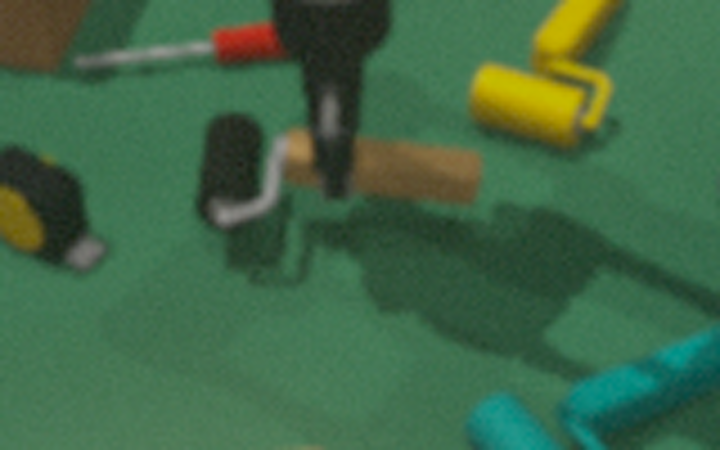

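The roller is held firmly: weight 4.1 N, moment 0.09 N m, not yet tipped. I'll ease the squeeze by jaw position at this low height so the wheel end can drop onto the bench.

```bash
python3 -m inch '[{"jaw":0.72,"travel":[0,0,0],"spin":0},{"jaw":0.71,"travel":[0,0,0],"spin":0},{"jaw":0.7,"travel":[0,0,0],"spin":0},{"jaw":0.695,"travel":[0,0,0],"spin":0},{"jaw":0.69,"travel":[0,0,0],"spin":0},{"jaw":0.69,"travel":[0,0,0],"spin":0},{"jaw":0.685,"travel":[0,0,0],"spin":0},{"jaw":0.685,"travel":[0,0,0],"spin":0},{"jaw":0.685,"travel":[0,0,0],"spin":0},{"jaw":0.685,"travel":[0,0,0],"spin":0}]' 20
python3 - <<'E'
from h import *
np.set_printoptions(precision=2,suppress=True)
st=ctrl.read_state(); print(st["wrist_force"],st["moment"],st["width"])
im=ctrl.get_image("side")[120:220,200:360]
cv2.imwrite("pics/s7.png",cv2.resize(im,None,fx=4.5,fy=4.5,interpolation=2))
E
```

```text
time_s: 5.55
tool_pos: [521.6, -296.7, 52.3]
tcp_rot: [180.0, -0.0, -90.2]
wrist_force: [-0.4, 0.3, -3.6]
width: 0.326
[-0.42  0.34 -3.57] [-0.01  0.1   0.04] 0.3258970520460128
```

View pics/s7.png

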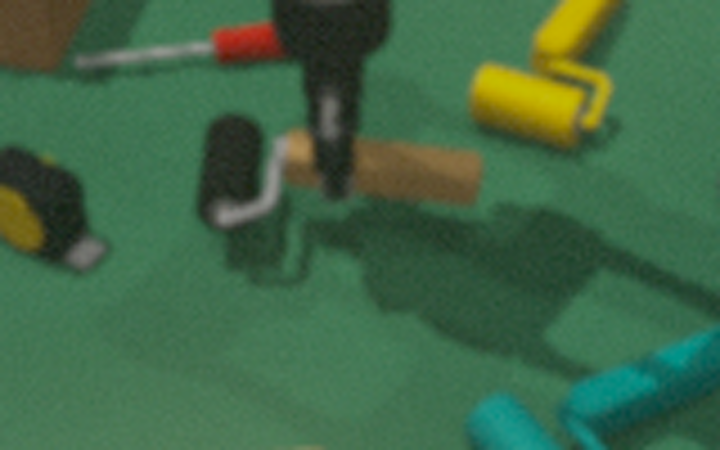

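```bash
python3 -m inch '[{"jaw":0.683,"travel":[0,0,0],"spin":0},{"jaw":0.681,"travel":[0,0,0],"spin":0},{"jaw":0.68,"travel":[0,0,0],"spin":0},{"jaw":0.679,"travel":[0,0,0],"spin":0},{"jaw":0.678,"travel":[0,0,0],"spin":0},{"jaw":0.677,"travel":[0,0,0],"spin":0},{"jaw":0.676,"travel":[0,0,0],"spin":0},{"jaw":0.676,"travel":[0,0,0],"spin":0},{"jaw":0.676,"travel":[0,0,0],"spin":0},{"jaw":0.676,"travel":[0,0,0],"spin":0}]' 20
python3 - <<'E'
from h import *
np.set_printoptions(precision=2,suppress=True)
st=ctrl.read_state(); print(st["wrist_force"],st["moment"],st["width"])
im=ctrl.get_image("side")[120:220,200:360]
cv2.imwrite("pics/s8.png",cv2.resize(im,None,fx=4.5,fy=4.5,interpolation=2))
E
```

```text
time_s: 6.43
tool_pos: [521.6, -296.7, 52.3]
tcp_rot: [180.0, -0.0, -90.2]
wrist_force: [-0.9, 0.2, -3.9]
width: 0.323
[-0.89  0.23 -3.87] [-0.05  0.07 -0.01] 0.32347946189624865
```

View pics/s8.png

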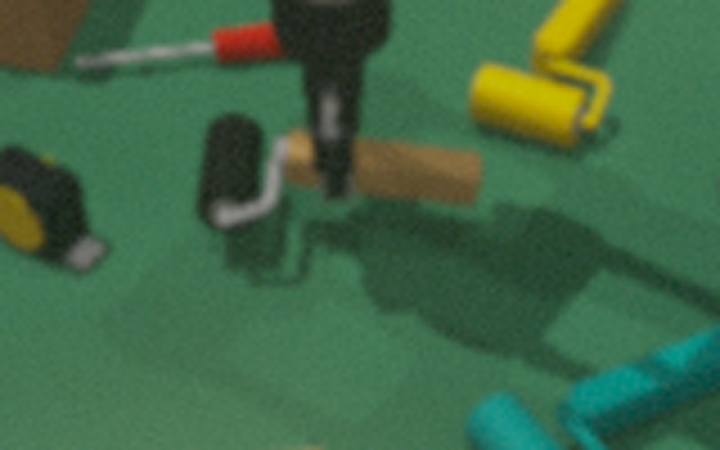

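```bash
python3 -m inch '[{"jaw":0.674,"travel":[0,0,0],"spin":0},{"jaw":0.672,"travel":[0,0,0],"spin":0},{"jaw":0.67,"travel":[0,0,0],"spin":0},{"jaw":0.668,"travel":[0,0,0],"spin":0},{"jaw":0.666,"travel":[0,0,0],"spin":0},{"jaw":0.664,"travel":[0,0,0],"spin":0},{"jaw":0.662,"travel":[0,0,0],"spin":0},{"jaw":0.66,"travel":[0,0,0],"spin":0},{"jaw":0.66,"travel":[0,0,0],"spin":0},{"jaw":0.66,"travel":[0,0,0],"spin":0}]' 20
python3 - <<'E'
from h import *
np.set_printoptions(precision=2,suppress=True)
st=ctrl.read_state(); print(st["wrist_force"],st["moment"],st["width"])
im=ctrl.get_image("side")[120:220,200:360]
cv2.imwrite("pics/s9.png",cv2.resize(im,None,fx=4.5,fy=4.5,interpolation=2))
E
```

```text
time_s: 7.32
tool_pos: [521.7, -296.7, 52.3]
tcp_rot: [-180.0, -0.0, -90.2]
wrist_force: [-0.1, 0.7, -0.0]
width: 0.341
[-0.14  0.72 -0.04] [0.   0.05 0.01] 0.34087523564152866
```

View pics/s9.png

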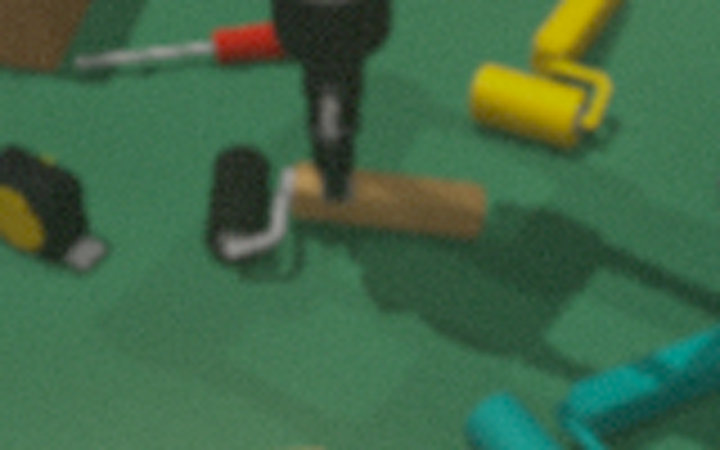

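It slid straight down, level, back onto the bench. I'll grip farther back on the handle instead, so the wheel's weight has a longer lever, with the same light squeeze.

```bash
python3 -m inch '[{"jaw":0.5,"travel":[0,0,0],"spin":0},{"jaw":0.4,"travel":[0,0,0],"spin":0},{"jaw":0.4,"travel":[0,0.8,0],"spin":0},{"jaw":0.4,"travel":[0,1.6,0],"spin":0},{"jaw":0.4,"travel":[0,1.6,0.5],"spin":0},{"jaw":0.4,"travel":[0,1.6,1],"spin":0},{"jaw":0.5,"travel":[0,1.6,1.32],"spin":0},{"jaw":0.6,"travel":[0,1.6,1.32],"spin":0},{"jaw":0.68,"travel":[0,1.6,1.32],"spin":0},{"jaw":0.68,"travel":[0,1.6,1.32],"spin":0}]' 20
python3 -m inch '[{"jaw":0.68,"travel":[0,0,0],"spin":0},{"jaw":0.68,"travel":[0,0,-0.1],"spin":0},{"jaw":0.68,"travel":[0,0,-0.2],"spin":0},{"jaw":0.68,"travel":[0,0,-0.4],"spin":0},{"jaw":0.68,"travel":[0,0,-0.6],"spin":0},{"jaw":0.68,"travel":[0,0,-0.8],"spin":0},{"jaw":0.68,"travel":[0,0,-1],"spin":0},{"jaw":0.68,"travel":[0,0,-1.2],"spin":0},{"jaw":0.68,"travel":[0,0,-1.2],"spin":0},{"jaw":0.68,"travel":[0,0,-1.2],"spin":0}]' 20
python3 - <<'E'
from h import *
np.set_printoptions(precision=2,suppress=True)
st=ctrl.read_state(); print(st["wrist_force"],st["moment"],st["width"])
im=ctrl.get_image("side")[120:220,200:360]
cv2.imwrite("pics/s10.png",cv2.resize(im,None,fx=4.5,fy=4.5,interpolation=2))
E
```

```text
time_s: 8.2
tool_pos: [481.7, -296.3, 18.6]
tcp_rot: [179.9, 0.0, -90.1]
wrist_force: [-0.2, 0.7, -3.3]
width: 0.323
time_s: 9.03
tool_pos: [481.9, -296.8, 50.0]
tcp_rot: [-179.9, -0.0, -90.2]
wrist_force: [-0.2, -0.3, -4.2]
width: 0.321
[-0.2  -0.29 -4.21] [0.05 0.24 0.05] 0.32122572443268954
```

View pics/s10.png

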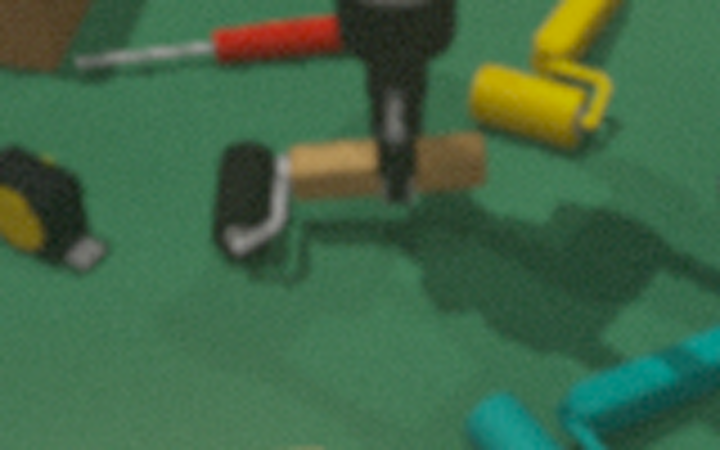

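The roller has tipped by about 13° and carries full weight (4.2 N, 0.24 N m). I'll lock the grip at 110 N and lift.

```bash
python3 -m inch '[{"jaw":0.75,"travel":[0,0,0],"spin":0},{"jaw":0.9,"travel":[0,0,0],"spin":0},{"jaw":1,"travel":[0,0,0],"spin":0},{"jaw":1,"travel":[0,0,-0.3],"spin":0},{"jaw":1,"travel":[0,0,-1],"spin":0},{"jaw":1,"travel":[0,0,-2],"spin":0},{"jaw":1,"travel":[0,0,-3],"spin":0},{"jaw":1,"travel":[0,0,-3.7],"spin":0},{"jaw":1,"travel":[0,0,-4],"spin":0},{"jaw":1,"travel":[0,0,-4],"spin":0}]' 110
python3 -m inch '[{"jaw":1,"travel":[-0.3,-0.2,0],"spin":-0.6},{"jaw":1,"travel":[-0.9,-0.7,0],"spin":-1.7},{"jaw":1,"travel":[-1.7,-1.3,0],"spin":-3},{"jaw":1,"travel":[-2.5,-2,0],"spin":-4.3},{"jaw":1,"travel":[-3.3,-2.6,0],"spin":-5.6},{"jaw":1,"travel":[-4.1,-3.2,0],"spin":-6.9},{"jaw":1,"travel":[-4.9,-3.8,0],"spin":-8.2},{"jaw":1,"travel":[-5.7,-4.4,0],"spin":-9.4},{"jaw":1,"travel":[-6.4,-5,0],"spin":-10.4},{"jaw":1,"travel":[-6.8,-5.4,0],"spin":-11}]'
python3 - <<'E'
from h import *
np.set_printoptions(precision=2,suppress=True)
st=ctrl.read_state(); print(st["tool_pos"],st["tcp_rot"],st["wrist_force"],st["moment"],st["width"],st["joints"])
E
```

```text
time_s: 9.92
tool_pos: [482.6, -297.2, 152.4]
tcp_rot: [-179.8, -0.2, -90.2]
wrist_force: [0.2, -0.4, -3.4]
width: 0.307
time_s: 10.75
tool_pos: [617.6, -124.5, 146.8]
tcp_rot: [180.0, 0.2, -34.8]
wrist_force: [0.1, -0.1, -2.5]
width: 0.313
[ 617.57 -124.52  146.83] [179.98   0.18 -34.8 ] [ 0.11 -0.07 -2.53] [-0.19  0.18 -0.01] 0.3129787310182348 [-14.52  10.08  74.88   0.05  95.21  20.29]
```

```bash
python3 -m inch '[{"jaw":1,"travel":[0,0,0],"spin":-0.6},{"jaw":1,"travel":[0,0,0],"spin":-1.8},{"jaw":1,"travel":[0,0,0],"spin":-3.1},{"jaw":1,"travel":[0,0,0],"spin":-4.4},{"jaw":1,"travel":[0,0,0],"spin":-5.7},{"jaw":1,"travel":[0,0,0],"spin":-7},{"jaw":1,"travel":[0,0,0],"spin":-8},{"jaw":1,"travel":[0,0,0],"spin":-8.4},{"jaw":1,"travel":[0,0,0],"spin":-8.4},{"jaw":1,"travel":[0,0,0],"spin":-8.4}]'
python3 - <<'E'
from h import *
np.set_printoptions(precision=2,suppress=True)
st=ctrl.read_state(); print(st["tool_pos"],st["tcp_rot"],st["wrist_force"],st["moment"],st["width"],st["joint_vel"])
np.save("p11.npy",np.r_[st["tool_pos"],st["tcp_rot"]])
for n in ("wrist","scene","side"): cv2.imwrite(f"pics/{n}11.png",ctrl.get_image(n))
im=cv2.imread("pics/scene11.png")[130:290,230:430]; cv2.imwrite("pics/scene11c.png",cv2.resize(im,None,fx=3.7,fy=3.7,interpolation=2))
im=cv2.imread("pics/side11.png")[130:345,160:345]; cv2.imwrite("pics/side11c.png",cv2.resize(im,None,fx=2.7,fy=2.7,interpolation=2))
E
```

```text
time_s: 11.58
tool_pos: [616.7, -126.9, 147.5]
tcp_rot: [-180.0, 0.1, 6.8]
wrist_force: [-0.1, 1.2, -4.0]
width: 0.311
[ 616.67 -126.91  147.53] [-179.96    0.12    6.75] [-0.13  1.2  -4.05] [-0.25 -0.04  0.01] 0.3107113982470343 [-0.06 -0.24 -0.38  0.    0.12  0.32]
```

View pics/wrist11.png

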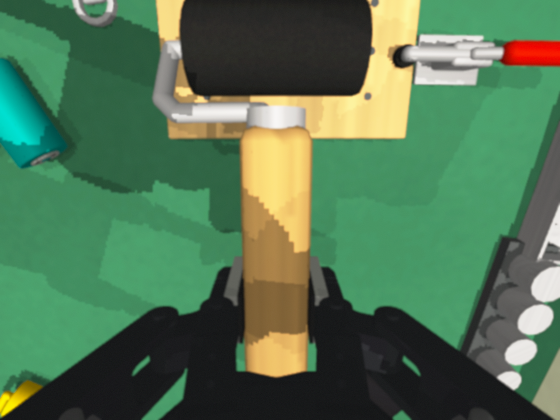

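View pics/scene11c.png

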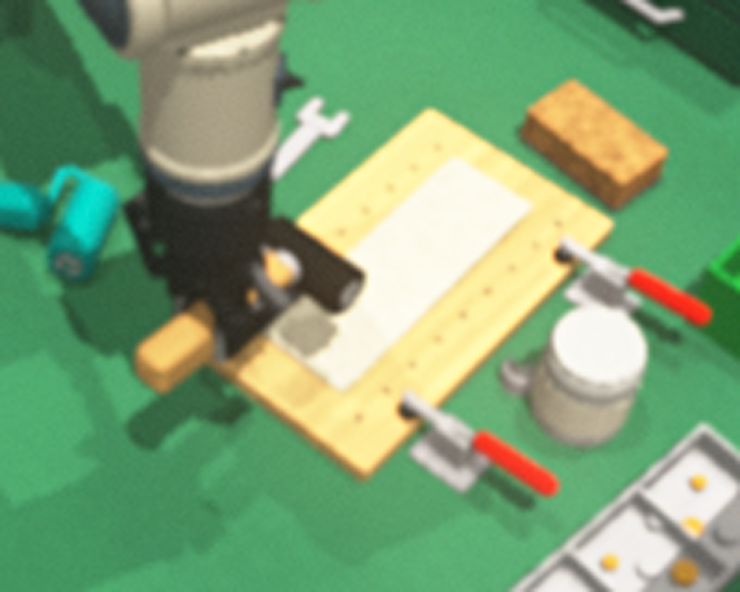

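View pics/side11c.png

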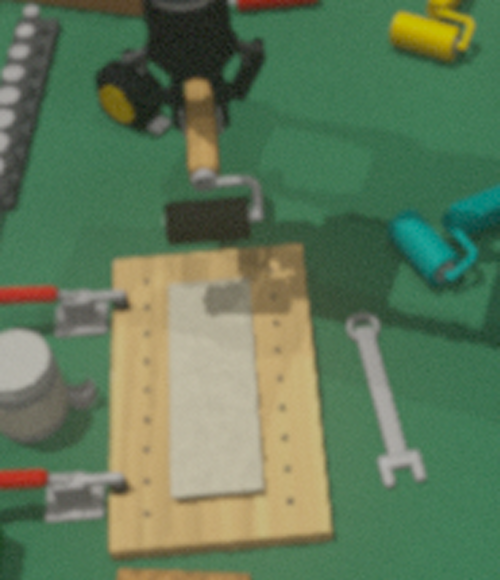

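Run:
```python
from h import *
np.set_printoptions(precision=1,suppress=True)
a=cam("scene");b=cam("side")
p=np.load("p11.npy")
P,e=tri(a,(348/3.7+230-.4,290/3.7+130-.4),b,(168/2.7+160-.4,223/2.7+130-.4)); print(P,e)
yaw=np.radians(p[5]+90); x=np.array([np.cos(yaw),np.sin(yaw),0]); y=np.array([-x[1],x[0],0])
w=P+38*y; print("wheel",w,"rel tcp fwd,lat,z",(w-p[:3])@x,(w-p[:3])@y,w[2]-p[2])
# wrist view check: project candidates
c=cam("wrist",dict(tool_pos=p[:3],tcp_rot=p[3:]))
for f,z in ((108,-28),(106,-38),(110,-20)):
  for q in ((f,38),(f,-38)):
    X=p[:3]+q[0]*x+q[1]*y+[0,0,z]; print(f,z,q,proj(c,[X]))
# butt end and handle top front edges
S=np.array([614.7,-32.3,21]); u=np.radians(96.9); ux=np.array([np.cos(u),np.sin(u),0]);uy=np.array([-ux[1],ux[0],0])
print("strip coords of wheel",(w-S)@ux,(w-S)@uy,"tcp",(p[:3]-S)@ux,(p[:3]-S)@uy)
```

```text
[640.8 -19.5 124.5] 0.6685509199317646
wheel [603.  -24.  124.5] rel tcp fwd,lat,z 103.78956303999306 1.4385804047172195 -23.05554694728542
108 -28 (108, 38) [[190.3  41.5]]
108 -28 (108, -38) [[359.5  41.4]]
106 -38 (106, 38) [[195.9  49.9]]
106 -38 (106, -38) [[354.1  49.8]]
110 -20 (110, 38) [[185.2  32.9]]
110 -20 (110, -38) [[364.5  32.8]]
strip coords of wheel 9.632718031484677 10.580769109680453 tcp -94.16019349759883 9.408409979817073
```

Wheel offset from TCP: about 105 mm ahead and 24 mm down, lateral about 0, tip about 14°. I'll centre it on the strip and descend to a hover just above the stuck end.

```bash
python3 -m inch '[{"jaw":1,"travel":[0.1,-0.2,0.3],"spin":0},{"jaw":1,"travel":[0.3,-0.4,0.8],"spin":0},{"jaw":1,"travel":[0.4,-0.5,1.4],"spin":0},{"jaw":1,"travel":[0.4,-0.5,1.9],"spin":0},{"jaw":1,"travel":[0.4,-0.5,2.3],"spin":0},{"jaw":1,"travel":[0.4,-0.5,2.6],"spin":0},{"jaw":1,"travel":[0.4,-0.5,2.8],"spin":0},{"jaw":1,"travel":[0.4,-0.5,2.8],"spin":0},{"jaw":1,"travel":[0.4,-0.5,2.8],"spin":0},{"jaw":1,"travel":[0.4,-0.5,2.8],"spin":0}]'
python3 - <<'E'
from h import *
np.set_printoptions(precision=2,suppress=True)
st=ctrl.read_state(); print(st["tool_pos"],st["tcp_rot"],st["wrist_force"],st["moment"],st["width"],st["joint_vel"])
np.save("p12.npy",np.r_[st["tool_pos"],st["tcp_rot"]])
for n in ("scene","side"): cv2.imwrite(f"pics/{n}12.png",ctrl.get_image(n))
im=cv2.imread("pics/scene12.png")[170:270,250:370]; cv2.imwrite("pics/scene12c.png",cv2.resize(im,None,fx=6,fy=6,interpolation=2))
im=cv2.imread("pics/side12.png")[180:330,190:300]; cv2.imwrite("pics/side12c.png",cv2.resize(im,None,fx=4,fy=4,interpolation=2))
E
```

```text
time_s: 12.57
tool_pos: [626.0, -113.6, 80.3]
tcp_rot: [180.0, -0.1, 6.8]
wrist_force: [0.1, -0.4, -3.0]
width: 0.31
[ 626.05 -113.61   80.35] [179.97  -0.09   6.82] [ 0.15 -0.44 -3.04] [-0.17 -0.06 -0.03] 0.31027692227591314 [-0.05 -0.34 -0.32 -0.02  0.01  0.01]
```

View pics/scene12c.png

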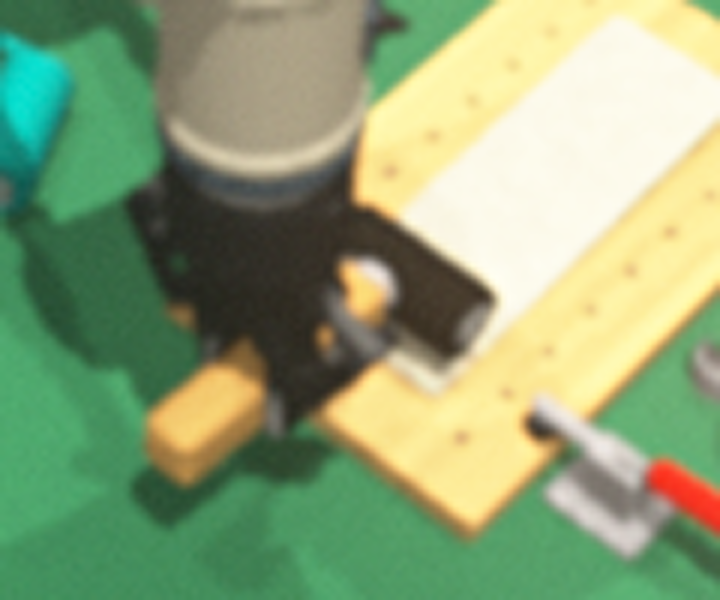

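View pics/side12c.png

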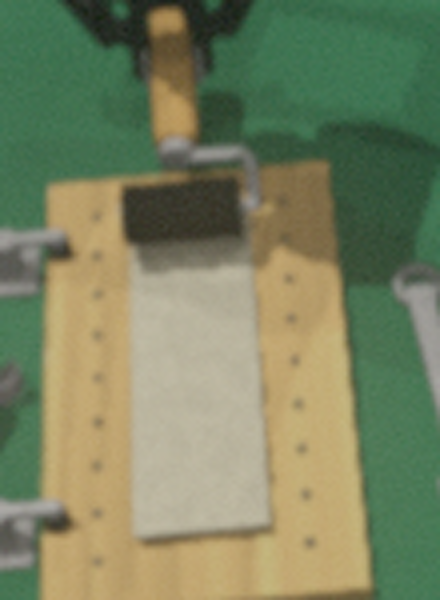

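Run:
```python
from h import *
np.set_printoptions(precision=1,suppress=True)
a=cam("scene");b=cam("side");p=np.load("p12.npy")
P,e=tri(a,(472/6+250-.4,322/6+170-.4),b,(125/4+190-.4,215/4+180-.4)); print(P,e)
S=np.array([614.7,-32.3,21]); u=np.radians(96.9); ux=np.array([np.cos(u),np.sin(u),0]);uy=np.array([-ux[1],ux[0],0])
w=P+38*uy
print("wheel",w,"strip",(w-S)@ux,(w-S)@uy,"rel tcp",(w-p[:3])@ux,(w-p[:3])@uy,w[2]-p[2])
```

```text
[650.8  -6.1  55.8] 2.251356149797268
wheel [613.  -10.6  55.8] strip 21.72443074661459 -0.9499766689591553 rel tcp 103.80688719552748 0.5472256717999392 -24.5858502289
```

```bash
python3 -m inch '[{"jaw":1,"travel":[0,0,0.15],"spin":0},{"jaw":1,"travel":[0,0,0.3],"spin":0},{"jaw":1,"travel":[0,0,0.42],"spin":0},{"jaw":1,"travel":[0,0,0.5],"spin":0},{"jaw":1,"travel":[0,0,0.54],"spin":0},{"jaw":1,"travel":[0,0,0.57],"spin":0},{"jaw":1,"travel":[0,0,0.6],"spin":0},{"jaw":1,"travel":[0,0,0.6],"spin":0},{"jaw":1,"travel":[0,0,0.6],"spin":0},{"jaw":1,"travel":[0,0,0.6],"spin":0}]'; python3 -c "
from h import *
s=ctrl.read_state();print(s['wrist_force'],s['moment'],s['tool_pos'])"
```

```text
time_s: 13.5
tool_pos: [625.7, -113.4, 65.0]
tcp_rot: [180.0, -0.0, 6.8]
wrist_force: [-2.0, -0.2, 4.9]
width: 0.308
[-2.00839159 -0.20839213  4.944361  ] [0.57411642 0.60550529 0.30483857] [ 625.70477091 -113.43647317   65.00101966]
```

The wheel bears on the stuck end with about 8.7 N. I'll add slightly more pressure and roll forward.

```bash
python3 -m inch '[{"jaw":1,"travel":[0,0,0.03],"spin":0},{"jaw":1,"travel":[0,0,0.03],"spin":0},{"jaw":1,"travel":[0,-0.15,0.03],"spin":0},{"jaw":1,"travel":[0,-0.35,0.03],"spin":0},{"jaw":1,"travel":[0,-0.55,0.03],"spin":0},{"jaw":1,"travel":[0,-0.75,0.03],"spin":0},{"jaw":1,"travel":[0,-0.95,0.03],"spin":0},{"jaw":1,"travel":[0,-1.15,0.03],"spin":0},{"jaw":1,"travel":[0,-1.35,0.03],"spin":0},{"jaw":1,"travel":[0,-1.55,0.03],"spin":0}]'; python3 -c "
from h import *
s=ctrl.read_state();print(s['wrist_force'],s['moment'],s['tool_pos'])"
```

```text
time_s: 14.33
tool_pos: [621.2, -74.7, 64.9]
tcp_rot: [180.0, -0.1, 6.8]
wrist_force: [-4.8, -1.0, 8.6]
width: 0.312
[-4.75990061 -0.9909216   8.62721076] [0.80814791 0.89415186 0.36505735] [621.2021932  -74.74906323  64.91517552]
```

Run:
```python
from h import *
np.set_printoptions(precision=2,suppress=True)
st=ctrl.read_state(); np.save("p13.npy",np.r_[st["tool_pos"],st["tcp_rot"]])
im=ctrl.get_image("wrist"); cv2.imwrite("pics/wrist13.png",im)
im=ctrl.get_image("side"); cv2.imwrite("pics/side13.png",im); cv2.imwrite("pics/side13c.png",cv2.resize(im[180:330,190:300],None,fx=4,fy=4,interpolation=2))
print(ctrl.read_state()["wrist_force"])
```

```text
[-3.97 -0.46  9.02]
```

View pics/wrist13.png

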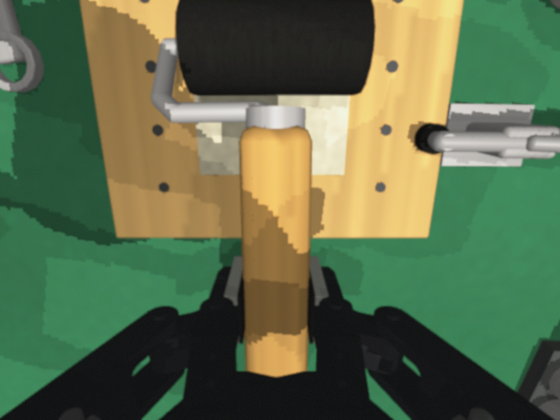

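View pics/side13c.png

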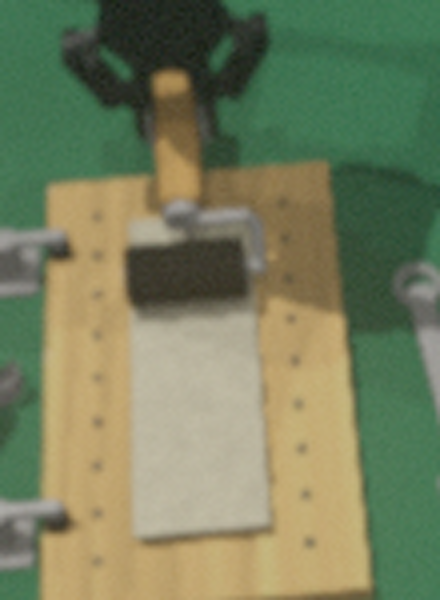

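It is well centred: wheel centre column 276, strip centre about 273. I'll keep rolling and lower slightly as the strip goes down.

```bash
python3 -m inch '[{"jaw":1,"travel":[0,-0.2,0],"spin":0},{"jaw":1,"travel":[0,-0.45,0.01],"spin":0},{"jaw":1,"travel":[0,-0.7,0.02],"spin":0},{"jaw":1,"travel":[0,-0.95,0.02],"spin":0},{"jaw":1,"travel":[0,-1.2,0.03],"spin":0},{"jaw":1,"travel":[0,-1.45,0.03],"spin":0},{"jaw":1,"travel":[0,-1.7,0.04],"spin":0},{"jaw":1,"travel":[0,-1.9,0.04],"spin":0},{"jaw":1,"travel":[0,-2.1,0.05],"spin":0},{"jaw":1,"travel":[0,-2.3,0.05],"spin":0}]'; python3 -c "
from h import *
s=ctrl.read_state();print(s['wrist_force'],s['moment'],s['tool_pos'])"
```

```text
time_s: 15.27
tool_pos: [614.3, -17.4, 63.2]
tcp_rot: [-180.0, -0.1, 6.8]
wrist_force: [-3.6, -0.4, 7.2]
width: 0.307
[-3.62568638 -0.36626899  7.1820098 ] [0.73853313 0.84763827 0.33075326] [614.30766976 -17.36226458  63.24892615]
```

```bash
python3 -m inch '[{"jaw":1,"travel":[0,-0.2,0],"spin":0},{"jaw":1,"travel":[0,-0.4,0.01],"spin":0},{"jaw":1,"travel":[0,-0.65,0.01],"spin":0},{"jaw":1,"travel":[0,-0.9,0.02],"spin":0},{"jaw":1,"travel":[0,-1.1,0.02],"spin":0},{"jaw":1,"travel":[0,-1.3,0.02],"spin":0},{"jaw":1,"travel":[0,-1.5,0.03],"spin":0},{"jaw":1,"travel":[0,-1.7,0.03],"spin":0},{"jaw":1,"travel":[0,-1.9,0.03],"spin":0},{"jaw":1,"travel":[0,-2.1,0.03],"spin":0}]'; python3 -c "
from h import *
s=ctrl.read_state();print(s['wrist_force'],s['moment'],s['tool_pos'])"
```

```text
time_s: 16.1
tool_pos: [608.1, 34.9, 62.8]
tcp_rot: [-180.0, -0.1, 6.9]
wrist_force: [-4.0, -0.2, 8.6]
width: 0.313
[-3.98549961 -0.20148324  8.63002026] [0.82454943 0.92021423 0.40025762] [608.08214439  34.94915358  62.80535108]
```

```bash
python3 -m inch '[{"jaw":1,"travel":[0,-0.2,0],"spin":0},{"jaw":1,"travel":[0,-0.45,0],"spin":0},{"jaw":1,"travel":[0,-0.7,0],"spin":0},{"jaw":1,"travel":[0,-0.95,0],"spin":0},{"jaw":1,"travel":[0,-1.2,0],"spin":0},{"jaw":1,"travel":[0,-1.4,0],"spin":0},{"jaw":1,"travel":[0,-1.6,0.01],"spin":0},{"jaw":1,"travel":[0,-1.8,0.01],"spin":0},{"jaw":1,"travel":[0,-1.95,0.01],"spin":0},{"jaw":1,"travel":[0,-2,0.01],"spin":0}]'
python3 - <<'E'
from h import *
np.set_printoptions(precision=2,suppress=True)
s=ctrl.read_state();print(s['wrist_force'],s['moment'],s['tool_pos'])
np.save("p14.npy",np.r_[s["tool_pos"],s["tcp_rot"]])
im=ctrl.get_image("wrist"); cv2.imwrite("pics/wrist14.png",im)
im=ctrl.get_image("side"); cv2.imwrite("pics/side14.png",im); cv2.imwrite("pics/side14c.png",cv2.resize(im[210:345,170:310],None,fx=4,fy=4,interpolation=2))
E
```

```text
time_s: 16.93
tool_pos: [602.1, 85.2, 62.6]
tcp_rot: [-179.9, -0.1, 6.9]
wrist_force: [-3.7, -1.3, 8.0]
width: 0.313
[-3.72 -1.33  7.96] [0.81 0.89 0.41] [602.11  85.16  62.64]
```

View pics/wrist14.png

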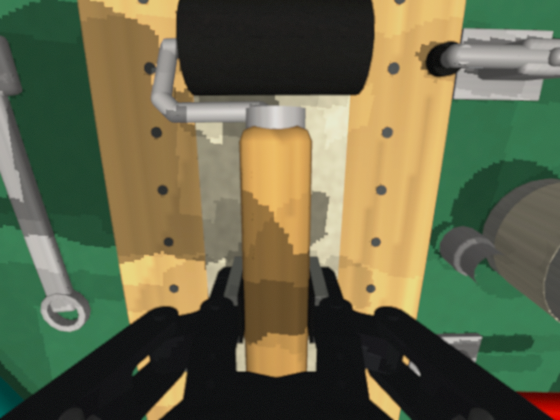

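View pics/side14c.png

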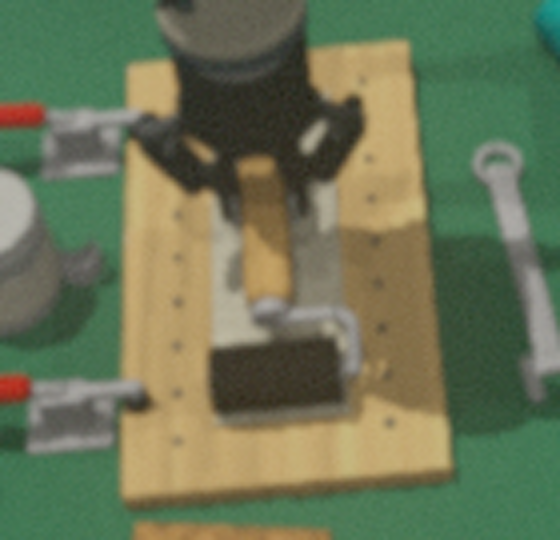

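The wheel is at the free end with about 12 N and the strip looks flat. I'll lift and go back to where the roller lay.

```bash
python3 -m inch '[{"jaw":1,"travel":[0,0,-0.1],"spin":0},{"jaw":1,"travel":[0,0,-0.4],"spin":0},{"jaw":1,"travel":[0,0,-1],"spin":0},{"jaw":1,"travel":[0,0,-1.7],"spin":0},{"jaw":1,"travel":[0,0.2,-2.4],"spin":0},{"jaw":1,"travel":[0,0.8,-3],"spin":0},{"jaw":1,"travel":[0,1.5,-3.4],"spin":0},{"jaw":1,"travel":[0,2.3,-3.5],"spin":0},{"jaw":1,"travel":[0,3,-3.5],"spin":0},{"jaw":1,"travel":[0,3.4,-3.5],"spin":0}]'
python3 - <<'E'
from h import *
np.set_printoptions(precision=2,suppress=True)
im=ctrl.get_image("side"); cv2.imwrite("pics/side15.png",im); cv2.imwrite("pics/side15c.png",cv2.resize(im[210:345,185:305],None,fx=4.5,fy=4.5,interpolation=2))
im=ctrl.get_image("scene"); cv2.imwrite("pics/scene15.png",im); cv2.imwrite("pics/scene15c.png",cv2.resize(im[150:270,260:420],None,fx=5,fy=5,interpolation=2))
s=ctrl.read_state();print(s['wrist_force'],s['moment'],s['tool_pos'],s['tcp_rot'],s["time_s"])
E
```

```text
time_s: 17.87
tool_pos: [612.2, -2.5, 148.1]
tcp_rot: [179.9, 0.0, 6.7]
wrist_force: [0.8, 0.4, -4.2]
width: 0.308
[ 0.09  1.2  -4.38] [-0.22  0.03 -0.05] [611.93  -2.04 147.56] [179.97   0.09   6.69] 17.9667
```

View pics/side15c.png

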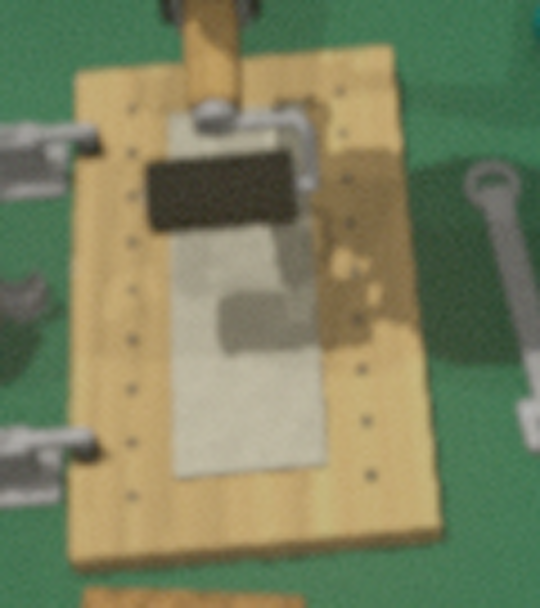

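View pics/scene15c.png

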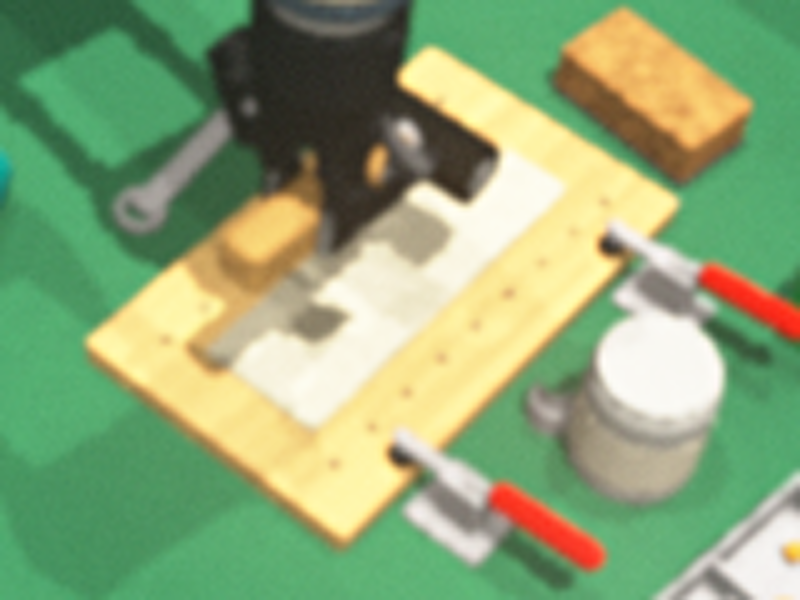

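Run:
```python
from h import *
np.set_printoptions(precision=1,suppress=True)
a=cam("scene");b=cam("side")
S=lambda p:(p[0]/5+260-.4,p[1]/5+150-.4)
D=lambda p:(p[0]/4.5+185-.4,p[1]/4.5+210-.4)
print(tri(a,S((566,186)),b,D((176,477))))
# move to put-down: 
p=np.array([611.9,-2.0]); yaw=np.radians(6.7); g=np.array([484,-297.])
d=g-p; x=np.array([np.cos(yaw),np.sin(yaw)]);y=np.array([np.sin(yaw),-np.cos(yaw)])
print(d@x/25,d@y/25)
```

```text
(array([624.7, 210.2,  21.1]), np.float64(1.768815312632968))
-6.457775740811026 11.122526173553947
```

The free end triangulates at z≈21.1 (29 before), so the strip is flat. I'll carry the roller back.

```bash
python3 -m inch '[{"jaw":1,"travel":[-0.2,0.3,0],"spin":0.6},{"jaw":1,"travel":[-0.5,1,0],"spin":1.7},{"jaw":1,"travel":[-1.1,1.9,0],"spin":3},{"jaw":1,"travel":[-1.7,2.9,0],"spin":4.3},{"jaw":1,"travel":[-2.3,4,0],"spin":5.6},{"jaw":1,"travel":[-3,5.1,0],"spin":6.9},{"jaw":1,"travel":[-3.6,6.2,0],"spin":8.2},{"jaw":1,"travel":[-4.2,7.2,0],"spin":9.4},{"jaw":1,"travel":[-4.7,8.1,0],"spin":10.4},{"jaw":1,"travel":[-5,8.6,0],"spin":11}]'
python3 - <<'E'
from h import *
ctrl.get_image("side")
s=ctrl.read_state();p=s["tool_pos"];print(p,s["tcp_rot"])
yaw=np.radians(s["tcp_rot"][2]);d=np.array([484,-297.])-p[:2]
x=np.array([np.cos(yaw),np.sin(yaw)]);y=np.array([np.sin(yaw),-np.cos(yaw)])
print(d@x/25,d@y/25,(s["tcp_rot"][2]+90)/5)
E
```

```text
time_s: 18.8
tool_pos: [512.4, -230.2, 148.0]
tcp_rot: [179.9, 0.0, -48.5]
wrist_force: [0.7, 0.7, -3.5]
width: 0.311
[ 511.77233323 -231.7895295   147.9895025 ] [ 1.79858808e+02  4.85676013e-03 -4.86915678e+01]
1.2260438546959034 2.556315551032761 8.261686444184884
```

```bash
python3 -m inch '[{"jaw":1,"travel":[0.1,0.3,0],"spin":0.6},{"jaw":1,"travel":[0.3,0.8,0],"spin":1.8},{"jaw":1,"travel":[0.6,1.4,0],"spin":3.1},{"jaw":1,"travel":[0.9,2,0],"spin":4.4},{"jaw":1,"travel":[1.1,2.4,0.3],"spin":5.7},{"jaw":1,"travel":[1.2,2.5,0.8],"spin":7},{"jaw":1,"travel":[1.2,2.5,1.4],"spin":8},{"jaw":1,"travel":[1.2,2.5,2],"spin":8.3},{"jaw":1,"travel":[1.2,2.5,2.4],"spin":8.3},{"jaw":1,"travel":[1.2,2.5,2.6],"spin":8.3}]'
python3 - <<'E'
from h import *
s=ctrl.read_state();print(s["tool_pos"],s["tcp_rot"])
im=ctrl.get_image("side")[100:240,180:380]
cv2.imwrite("pics/side16c.png",cv2.resize(im,None,fx=3.8,fy=3.8,interpolation=2))
E
```

```text
time_s: 19.68
tool_pos: [486.5, -291.1, 81.1]
tcp_rot: [179.8, 0.2, -89.5]
wrist_force: [0.0, 0.1, -3.9]
width: 0.309
[ 486.46384202 -291.14779185   81.12348136] [ 1.79823587e+02  1.58248664e-01 -8.95260332e+01]
```

View pics/side16c.png

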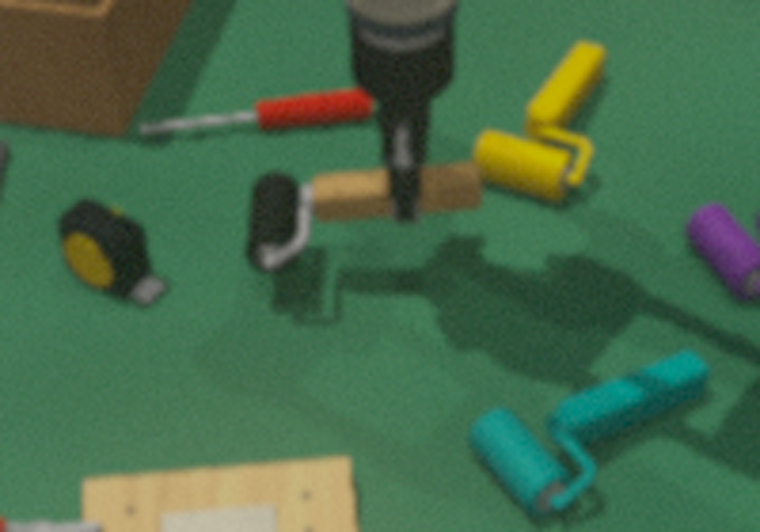

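The drop zone is clear. I'll lower the wheel to just above the bench, ease the squeeze, then let the handle pivot down.

```bash
python3 -m inch '[{"jaw":1,"travel":[0.1,0,0.3],"spin":0.1},{"jaw":1,"travel":[0.2,0,0.7],"spin":0.1},{"jaw":1,"travel":[0.2,0,1.1],"spin":0.1},{"jaw":1,"travel":[0.2,0,1.3],"spin":0.1},{"jaw":0.9,"travel":[0.2,0,1.4],"spin":0.1},{"jaw":0.8,"travel":[0.2,0,1.4],"spin":0.1},{"jaw":0.72,"travel":[0.2,0,1.4],"spin":0.1},{"jaw":0.69,"travel":[0.2,0,1.4],"spin":0.1},{"jaw":0.68,"travel":[0.2,0,1.4],"spin":0.1},{"jaw":0.68,"travel":[0.2,0,1.4],"spin":0.1}]' 20
python3 -m inch '[{"jaw":0.68,"travel":[0,0,0.1],"spin":0},{"jaw":0.68,"travel":[0,0,0.2],"spin":0},{"jaw":0.68,"travel":[0,0,0.32],"spin":0},{"jaw":0.68,"travel":[0,0,0.44],"spin":0},{"jaw":0.68,"travel":[0,0,0.56],"spin":0},{"jaw":0.68,"travel":[0,0,0.68],"spin":0},{"jaw":0.68,"travel":[0,0,0.8],"spin":0},{"jaw":0.68,"travel":[0,0,0.9],"spin":0},{"jaw":0.68,"travel":[0,0,0.96],"spin":0},{"jaw":0.68,"travel":[0,0,0.96],"spin":0}]' 20
python3 - <<'E'
from h import *
s=ctrl.read_state();print(s["tool_pos"],s["tcp_rot"],s["moment"])
im=ctrl.get_image("side")[100:240,180:380]
cv2.imwrite("pics/side17c.png",cv2.resize(im,None,fx=3.8,fy=3.8,interpolation=2))
E
```

```text
time_s: 20.57
tool_pos: [487.3, -298.0, 49.4]
tcp_rot: [-180.0, -0.0, -90.2]
wrist_force: [0.1, -0.5, -3.4]
width: 0.322
time_s: 21.4
tool_pos: [486.9, -298.0, 24.4]
tcp_rot: [180.0, -0.0, -90.2]
wrist_force: [-0.1, -0.2, 3.6]
width: 0.325
[ 486.87490493 -297.96371654   24.43987783] [ 1.79985879e+02 -8.63572469e-03 -9.01798461e+01] [-0.0912877  -0.45322694 -0.05287138]
```

View pics/side17c.png

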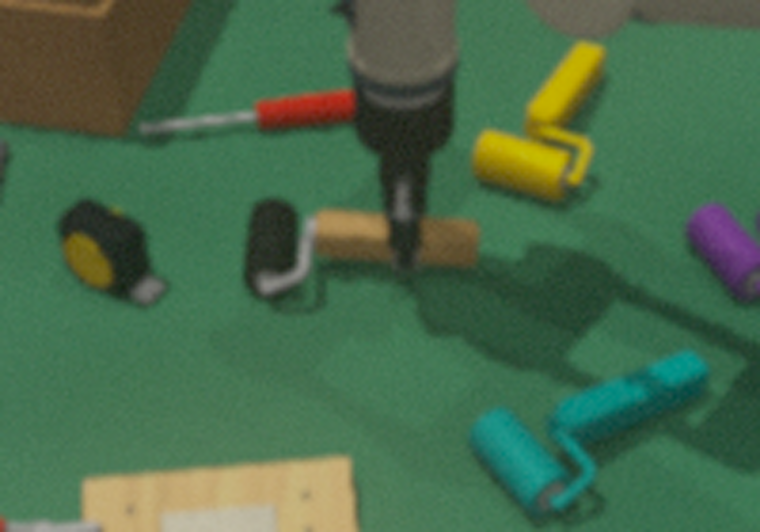

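```bash
python3 -m inch '[{"jaw":0.68,"travel":[0,0,0.06],"spin":0},{"jaw":0.68,"travel":[0,0,0.12],"spin":0},{"jaw":0.68,"travel":[0,0,0.18],"spin":0},{"jaw":0.675,"travel":[0,0,0.2],"spin":0},{"jaw":0.67,"travel":[0,0,0.2],"spin":0},{"jaw":0.665,"travel":[0,0,0.2],"spin":0},{"jaw":0.65,"travel":[0,0,0.2],"spin":0},{"jaw":0.5,"travel":[0,0,0.2],"spin":0},{"jaw":0.3,"travel":[0,0,0.2],"spin":0},{"jaw":0.2,"travel":[0,0,0.2],"spin":0}]' 20
python3 -m inch '[{"jaw":0.1,"travel":[0,0,-0.2],"spin":0},{"jaw":0.1,"travel":[0,0,-0.6],"spin":0},{"jaw":0.1,"travel":[0,0,-1.2],"spin":0},{"jaw":0.1,"travel":[0,0,-2],"spin":0},{"jaw":0.1,"travel":[0,0,-3],"spin":0},{"jaw":0.1,"travel":[0,0,-4],"spin":0},{"jaw":0.1,"travel":[0,0,-5],"spin":0},{"jaw":0.1,"travel":[0,0,-5.6],"spin":0},{"jaw":0.1,"travel":[0,0,-6],"spin":0},{"jaw":0.1,"travel":[0,0,-6],"spin":0}]'
python3 - <<'E'
from h import *
s=ctrl.read_state();print(s["tool_pos"],s["wrist_force"])
im=ctrl.get_image("side"); cv2.imwrite("pics/side18.png",im); cv2.imwrite("pics/side18c.png",cv2.resize(im[100:240,180:380],None,fx=3.8,fy=3.8,interpolation=2))
cv2.imwrite("pics/scene18.png",ctrl.get_image("scene")); cv2.imwrite("pics/wrist18.png",ctrl.get_image("wrist"))
E
```

```text
time_s: 22.28
tool_pos: [486.9, -297.7, 19.7]
tcp_rot: [180.0, 0.0, -90.2]
wrist_force: [-0.8, 1.1, 0.3]
width: 0.762
time_s: 23.12
tool_pos: [487.9, -298.5, 173.7]
tcp_rot: [-179.7, -0.2, -90.2]
wrist_force: [0.1, -0.6, 0.2]
width: 0.903
[ 487.93054721 -298.47636746  173.68721458] [ 0.06758861 -0.56314905  0.24490191]
```

View pics/side18c.png

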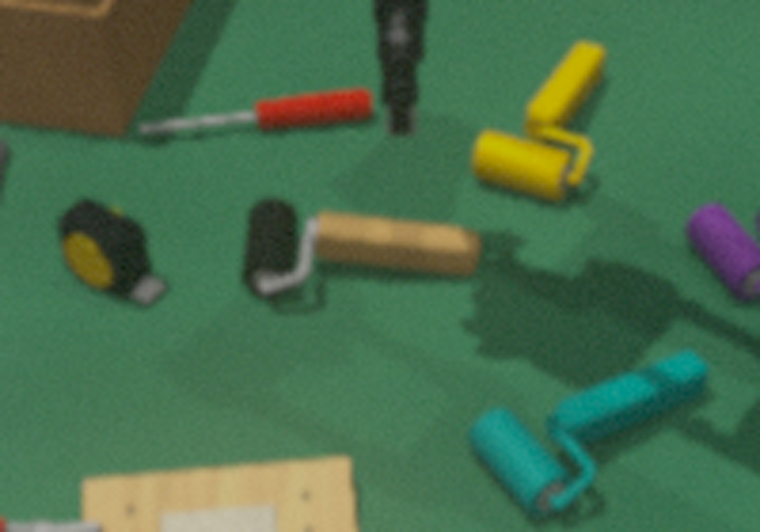

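View pics/wrist18.png

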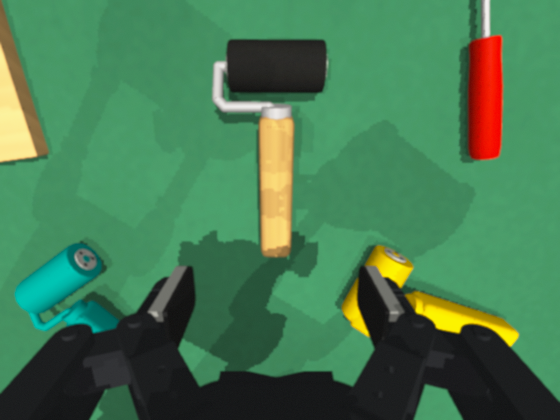

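View pics/scene18.png

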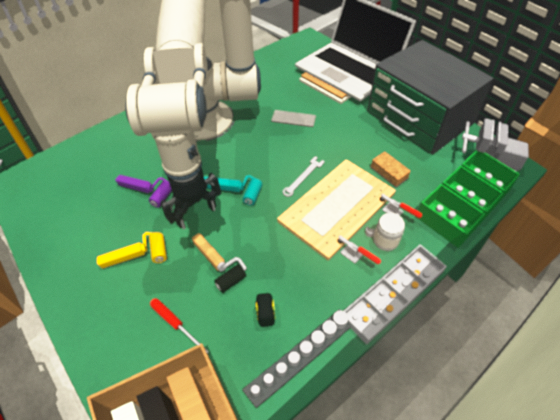

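The roller lies wheel and butt down at almost its old place, the gripper is well clear, and the other things look untouched. I'll check quickly that it is still, then hand in.

Run:
```python
from h import *
def wc(im):
    m=(im.max(2)<60).astype(np.uint8); m[130:]=0; m[:,:180]=0; m[:,360:]=0
    return cv2.minAreaRect(max(cv2.findContours(m,0,1)[0],key=cv2.contourArea))
for i in range(3):
    s=ctrl.read_state(); im=ctrl.get_image("wrist"); r=wc(im); print(r, onz(cam("wrist",s),[r[0]],22)[0].round(1))
print(ctrl.sign_off())
```

```text
((277.0, 65.49999237060547), (97.99998474121094, 52.99999237060547), 0.0) [ 595.9 -297.6   22. ]
((277.0, 65.0), (52.0, 98.0), 90.0) [ 595.9 -297.4   22. ]
((277.0, 64.5), (53.0, 98.0), 90.0) [ 596.2 -297.4   22. ]
the job is handed in; nothing more can be done
None
```

I rolled the strip flat from the stuck end to the free end, laid the beech roller back on the bench, and handed the job in at about 23 s. The sign-off gives no verdict.

- **Grip:** The tool can't tilt, so the roller had to tip inside the jaws. My first grip, at the usual point, slid straight down about 30 mm and landed level on the bench. I re-gripped 40 mm farther back with a light squeeze, which tipped the wheel end down about 14°, then locked at 110 N.
- **Rolling:** The wheel went from about 22 mm to about 222 mm along the strip. Going by the wrist-force reading at each stop, it pressed with roughly 9–12.5 N and was centred within a couple of millimetres. A steady sideways force of 2–5 N showed up while it was on the strip. I didn't trace its cause, but the wheel showed no sideways drift in the wrist pictures.
- **Strip:** The free-end corner measured 29 mm above the bench before and 21.1 mm after, which is flat.
- **Roller and bench:** The roller rests on its wheel and butt. The wheel is within about 3 mm of its original spot, clear of the board, and still in three successive pictures. The gripper is open about 150 mm above it and the wrist force is about zero. The other things look unmoved in the last overview, judged by eye only.

I had no reading of how far the wheel turned. I estimate about 10 rad from the distance rolled.

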